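# Fit the upper tray of a shop's tiered stand and lock it with the cam

## Robot

A 6-joint arm with a two-finger parallel gripper is mounted at the origin on the work surface. World frame = base frame: x ahead of the robot, y to its left, z up, the work surface at z = 0. Lengths are in m, angles in rad, forces in N, time in s.
With the tool pointing down it reaches from about 0.375 to 0.9 m from the base axis. Payload 3.1 kg.
Tool frame: the origin (TCP) lies at the centre of the arm's flange, where the gripper is bolted on; the fingertips stand 182 mm ahead of it and the grasp point (between the pads) lies 164 mm ahead of it; z points along the fingers, y is the line along which they close (so a half turn about z gives the same grasp; the last joint's range is limited). The gripper opens to 87 mm and grips with 3 to 60 N. Pads are 19 mm wide; open, the fingers measure 117 mm over their backs; the gripper's body (75 mm by 190 mm) begins 51 mm behind the grasp point.
Start: joints at [-1.506, 0.527, 1.433, -0, 1.181, -0.178], TCP at [0.15, -0.607, 0.405] pointing down, gripper open.
Joint ranges: [-3.08, 3.08], [-0.75, 2.2], [0.22, 2.44], [-1.43, 4.57], [0, 2.65], [-2.85, 2.85]. Speed limits (rad/s): [2.79, 2.79, 3.14, 3.14, 3.14, 3.14].

## Interface

Orientations are given as a unit quaternion [x, y, z, w].
In Python, from rig import * gives the robot as it stands.
- The arm moves only by the tool move_arm, never from a script. Its argument "commands" is a list that holds one entry, the list of rows, each a list of 6 numbers: the shift along the tool's x, y, z in units of 40 mm (1.0 is 40 mm), then the turn, a rotation vector about the tool's x, y, z in rad. A call has 1 to 12 rows; each row is the pose to reach, as a shift and turn from the pose commanded when the call began, along the tool's axes at that moment; what a row does not reach only later rows make up. A row lasts 1/8 s, in which the tool goes at most 62.5 mm and 10.7 degrees, less where a joint would pass 70% of its speed; a pose out of reach is approached as far as the arm can. A call with a gripper value outside its range is refused whole. "claw" is the closure, from -1 (fully open) to 1 (shut), so that 0 is half open, set as the call begins (left out, the last holds). The fingers move at their own pace and stop on an object; "squeeze" is the grip in N (left out, the last holds). Time passes only in rows, so rows that repeat a pose let the fingers close. It gives the time, the measured TCP pose, the force, the opening and the grip force at its end, in the units of the state.
- get_obs(): the state, without advancing time (a new reading comes with each control period).
- camera(name): name is "scene" or "side" or "wrist"; returns a dict with "pixels" (480x640x3 uint8, blue, green, red), "range_z" (480x640 float32, m along the optical axis (not along the pixel's ray), 0 where there is no reading), "camera_matrix" (3x3 intrinsics, pixels), "extrinsics" (4x4, takes a point from world to camera coordinates). Camera axes: x right, y up, looking along -z (the intrinsics and any distortion apply to the point x, -y, -z); pixel columns grow to the right and rows downward; lengths in m; the calibration is good to about 2 mm. A picture is of the moment at which its call begins.
- hand_in(): hands the job in; it is judged then, once.
The state is a dict: "time": time; "q": joint angles; "joint_velocities": joint speeds; "joint_torque": joint torques, N m; "position": TCP position; "tool_rot": TCP orientation; "ft_force": force on the tool from outside, world axes, zero at the start; "moment": the same for the moment, N m; "grip_width": finger opening in m; "grip_force": force on a finger pad.
Only numpy, scipy, OpenCV 4.12 (cv2) and the standard library are available. Lean on these libraries where they do the work, as an engineer would, in place of code of your own. Each camera call takes 0.05 s, during which the arm holds its last target. There are 200 camera calls.

## Task

Put the black tray onto the tiered display stand as its upper tier: all four corner holes over their own posts together, gently, until it rests level and fully home on the post shoulders. Then turn the red-pinned brass cam a full quarter turn so that its tongue draws the tray tight, let go, and leave the jug, candle jar and gift box undisturbed.

Things in the scene. Friction and masses are not known exactly. Their poses are not given: they have to be found in the camera images.
- stand: Tiered stand, fixed to the table, z up. Origin: centre of the underside of its wooden lower board, 190 (x) x 230 (y) x 15 mm. On it a black post frame is clamped through slots: always square to the board, but up to 15 mm off its centre in the board's x and in its y, different each time. No pose given here shows that shift: find the posts by touch or sight. Over 50 N shifts the frame.
- frame_middle (a point): Centre of the board's top, 15 mm over the table: where the frame's centre would be if unshifted; axes as the stand. From the frame's true centre: four upright posts at x +-50, y +-70 mm, 22 mm in diameter up to flat shoulders 85 mm over the table, then brass spigots 12 mm in diameter, straight for 14 mm, tapering to an 8 mm tip at 112 mm. Frame plate: below 21 mm.
- cam_middle (a point): Where the cam's vertical axis meets the shoulder height if the frame is unshifted: x -95, y 0 from the frame's centre, 85 mm over the table, axes as the stand; the cam shifts with the frame. 20 mm column, brass hub, arm (114 to 122 mm over the table) carrying an upright red pin, 16 mm in diameter, from 122 to 162 mm, 50 mm from the axis; a brass tongue 43 mm long, underside at 97 mm.
- cam (a joint): Cam angle, rad: starts open at 0 to 0.25, stop at 1.571 = locked. Turns clockwise from above, stays where left. At 0 the pin lies to the stand's -x of the axis and the tongue to +y; at 1.571 the pin lies to +y and the sprung tongue over the seated tray's striker, pressing with about 9 N. Needs 2 N at the pin, about 8 N over the last half. Keep it open until the tray is home.
- tray: Loose black tray, about 0.45 kg, the same after a half turn about z; starts flat on the table within 0.6 rad of the stand's yaw. Origin: centre of its underside, z up. Plate 140 (x) x 190 (y) x 8 mm with 15 mm holes at x +-50, y +-70; lips on the short ends, brass strikers (ramp and flat, 15 mm high) on both long edges. Home: underside on the shoulders, 85 mm over the table.
- tray_grip (a point): Middle of the tray's pale wooden carrying handle, 64 mm above the tray's underside, axes as the tray. Grip bar 12 mm thick (x), 100 mm long (y), 53 to 75 mm above the underside, on an upright at each end, open below.
- jug: White ceramic jug, 80 mm wide, 110 mm tall, standing loose; origin at the centre of its underside.
- candle: Amber glass candle jar with brass lid, 70 mm wide, 85 mm tall, standing loose; origin at the centre of its underside.
- giftbox: Blue-grey lidded gift box, 70 x 100 x 60 mm, standing loose between the robot and the work; origin at the centre of its underside.

How it is judged:
By the outcome, as a careful person would: the job done as asked, in the order asked, and still so for the second after the job is handed in, with the robot touching nothing.
It also fails if it takes over 72 s, if anything falls off the work surface, if the arm or the gripper's body presses on something with over 40 N, if the wrist force passes 120 N, or if a joint passes its speed limit or range.

## Working session

There is one attempt and no reset: what is moved stays moved. The work goes in short steps, Python scripts to look and compute and a tool call to move; the robot and the scene stay as the last step left them, time stands still between calls to the robot, and variables do not carry over. Pictures are saved under pics/ and viewed, at most 10 in all, crops included, and the job is handed in when it is done.

Besides the shell and the picture viewer there is one more tool, called after "Request:" by a JSON object that holds its "api" and its "payload". move_arm: Moves the arm, as the interface text tells. Its arguments: {"type":"object","properties":{"commands":{"type":"array","items":{"type":"array","items":{"type":"array","items":{"type":"number"}}}},"claw":{"type":"number"},"squeeze":{"type":"number"}},"required":["commands"]}

```bash
mkdir -p pics; cat > h.py <<'E'
from rig import *
import numpy as np, cv2
from scipy.spatial.transform import Rotation as R
def grab(n,f=None):
    c=camera(n)
    if f: cv2.imwrite('pics/'+f,c['pixels'])
    return c
def cloud(c):
    K=c['camera_matrix'];E=c['extrinsics'];z=c['range_z']
    v,u=np.mgrid[0:480,0:640]
    p=np.stack([(u-K[0,2])/K[0,0]*z,-(v-K[1,2])/K[1,1]*z,-z],-1)
    P=(p-E[:3,3])@E[:3,:3]
    P[z==0]=np.nan
    return P
E
python3 - <<'E'
from h import *
print(get_obs())
for n in ['scene','side','wrist']:
    c=grab(n,n+'0.png'); np.savez(n+'0.npz',**c); P=cloud(c)
    print(n,c['camera_matrix'].tolist(),np.round(c['extrinsics'],3).tolist(),np.nanmin(P.reshape(-1,3),0),np.nanmax(P.reshape(-1,3),0),[k for k in c])
E
ls
```

```text
{'time': 0.0, 'q': array([-1.50650652e+00,  5.28482917e-01,  1.43392020e+00, -8.37048687e-06,
        1.18139296e+00, -1.78505364e-01]), 'joint_velocities': array([-0.00116461, -0.0023353 , -0.00186396,  0.00123454, -0.00198144,
       -0.00117505]), 'joint_torque': array([ 2.17307224e-04, -4.40047181e+01, -1.76592922e+01,  6.32789894e-02,
        5.79575880e-02, -1.47762448e-04]), 'position': array([ 0.15026211, -0.60630901,  0.40375522]), 'tool_rot': array([ 9.92639563e-01,  1.21101131e-01,  5.90182159e-05, -1.10013580e-03]), 'ft_force': array([ 0.13850239, -0.62267279, -0.01490936]), 'moment': array([-0.03237107,  0.05355539, -0.00657037]), 'grip_force': 0.0, 'grip_width': 0.08702865938962215}
scene [[500.1471390278577, 0.0, 326.19388952094664], [0.0, 500.1471390278577, 244.11178288170117], [0.0, 0.0, 1.0]] [[0.836, 0.549, -0.013, -0.425], [-0.457, 0.708, 0.538, 0.2], [0.305, -0.443, 0.843, -1.463], [0.0, 0.0, 0.0, 1.0]] [-1.37272418 -0.98330758 -0.77398011] [1.62545609 2.17279085 0.79818947] ['pixels', 'range_z', 'camera_matrix', 'extrinsics']
side [[453.1274103651669, 0.0, 324.63706527121656], [0.0, 453.1274103651669, 241.45177716288376], [0.0, 0.0, 1.0]] [[-0.784, -0.621, 0.003, 0.422], [0.442, -0.554, 0.706, -0.291], [-0.437, 0.554, 0.708, -0.94], [0.0, 0.0, 0.0, 1.0]] [-0.22514298 -2.1831745  -0.7775383 ] [1.85346313 0.89359594 0.65896429] ['pixels', 'range_z', 'camera_matrix', 'extrinsics']
wrist [[356.03658499350644, 0.0, 316.08812410409513], [0.0, 356.03658499350644, 241.39181386874716], [0.0, 0.0, 1.0]] [[0.239, -0.971, -0.001, -0.624], [0.937, 0.231, -0.262, 0.031], [0.254, 0.061, 0.965, -0.39], [0.0, 0.0, 0.0, 1.0]] [-0.91825196 -1.75495208 -0.75842799] [ 0.81077379 -0.26547533  0.34416187] ['pixels', 'range_z', 'camera_matrix', 'extrinsics']
h.py
pics
scene0.npz
side0.npz
wrist0.npz
```

```bash
python3 - <<'E'
import cv2,numpy as np
cv2.imwrite('pics/ss.png',cv2.resize(np.vstack([cv2.imread('pics/scene0.png'),cv2.imread('pics/side0.png')]),(400,600)))
E
```

```text
(no output)
```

View pics/scene0.png

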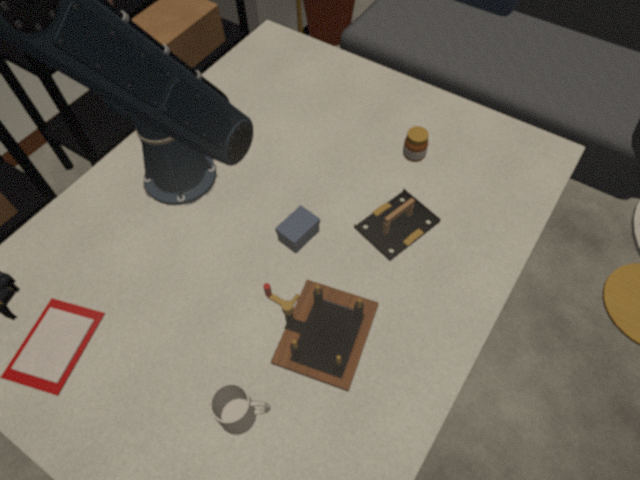

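View pics/side0.png

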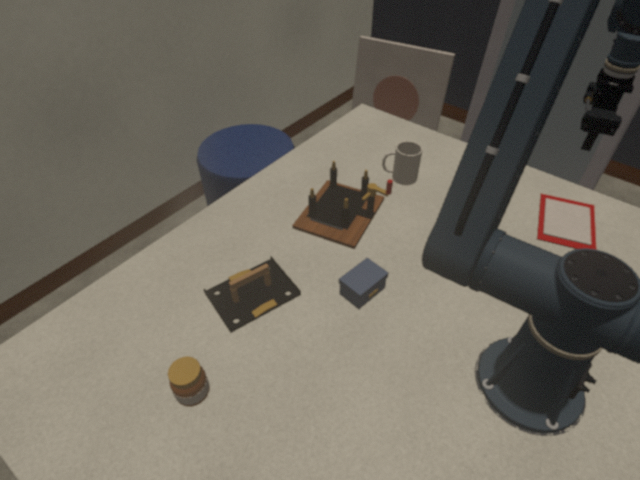

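The scene view shows the stand at about (327,335) with the cam pin at (268,288), the tray at (398,224), gift box (298,229), jug (235,408) and candle (416,143). The side view agrees: the stand is at (340,212) and the tray at (252,293).

```bash
cat >> h.py <<'E'
def loadc(n):
    d=np.load(n); return {k:d[k] for k in d}
def rect(p):
    r=cv2.minAreaRect((p[:,:2]*1000).astype(np.float32)); return np.round(r[0],1),np.round(r[1],1),round(r[2],1)
E
python3 - <<'E'
from h import *
for n,tb,sb in [('scene',(345,185,450,262),(255,275,385,392)),('side',(195,250,305,330),(285,155,400,250))]:
    c=loadc(n+'0.npz');P=cloud(c);px=c['pixels'].astype(int)
    hsv=cv2.cvtColor(c['pixels'],cv2.COLOR_BGR2HSV)
    def sub(b): 
        s=np.s_[b[1]:b[3],b[0]:b[2]]; return P[s].reshape(-1,3),hsv[s].reshape(-1,3),px[s].reshape(-1,3)
    p,h,x=sub(tb)
    print(n,'tray z pct',np.nanpercentile(p[:,2],[1,20,50,90,99]).round(4))
    m=(p[:,2]>.045)&(p[:,2]<.09); print(' handle',m.sum(),rect(p[m]),p[m].mean(0).round(4))
    m=(h[:,2]<70)&(p[:,2]<.03)
    print(' plate',m.sum(),rect(p[m]))
    p,h,x=sub(sb)
    m=(p[:,2]>.06)&(p[:,2]<.18); q=p[m]
    from scipy.cluster.hierarchy import fcluster,linkage
    l=fcluster(linkage(q[:,:2],'single'),.012,'distance')
    for k in set(l):
        if (l==k).sum()>5: a=q[l==k]; print('  cl',len(a),a[:,:2].mean(0).round(4),a.min(0).round(3),a.max(0).round(3))
    m=(h[:,0]<20)&(h[:,1]>90)&(h[:,2]>50)&(p[:,2]<.03)&(p[:,2]>.005)
    print(' board',m.sum(),rect(p[m]))
    m=((h[:,0]<8)|(h[:,0]>172))&(h[:,1]>150)&(p[:,2]>.1)
    print(' red',m.sum(),p[m].mean(0).round(4))
    # others
    for nm,b in (('gift',(275,205,322,252)if n=='scene' else (335,258,390,308)),('jug',(208,380,272,438)if n=='scene' else(380,140,424,188)),('candle',(400,122,432,163)if n=='scene' else(165,352,212,408))):
        p,h,x=sub(b);m=p[:,2]>.03; print(' ',nm,rect(p[m]),np.nanmax(p[:,2]))
E
```

```text
scene tray z pct [-0.0056 -0.0017  0.0014  0.0115  0.0739]
 handle 270 (array([615.6, 186.9]), array([99.7, 16.2]), 72.6) [0.6162 0.1831 0.0683]
 plate 2100 (array([614.6, 187.1]), array([191.4, 138.7]), 73.9)
  cl 120 [ 0.7058 -0.2501] [ 0.693 -0.258  0.06 ] [ 0.714 -0.237  0.115]
  cl 121 [ 0.6736 -0.1143] [ 0.661 -0.122  0.06 ] [ 0.683 -0.102  0.113]
  cl 123 [ 0.6092 -0.2723] [ 0.595 -0.281  0.06 ] [ 0.618 -0.258  0.115]
  cl 115 [ 0.5772 -0.1365] [ 0.564 -0.145  0.06 ] [ 0.586 -0.123  0.117]
  cl 433 [ 0.5314 -0.2106] [ 0.488 -0.224  0.06 ] [ 0.56  -0.169  0.165]
 board 3095 (array([ 625.3, -178.8]), array([188.1, 229.3]), 13.1)
 red 14 [ 0.4968 -0.2128  0.1615]
  gift (array([412.1,  14.1]), array([102.3,  72.8]), 81.6) 0.06513038511830818
  jug (array([ 583.7, -442.7]), array([105.5,  79.8]), 5.8) 0.11548074170643717
  candle (array([533.6, 438.6]), array([67.3, 67. ]), 76.2) 0.08999351924865018
side tray z pct [-0.0042 -0.0015  0.001   0.0126  0.074 ]
 handle 424 (array([610.9, 192.6]), array([100.3,  15.7]), 72.7) [0.6094 0.1953 0.0666]
 plate 2548 (array([610.8, 192.9]), ar
[... 171 characters left out ...]
  cl 107 [ 0.6653 -0.1019] [ 0.656 -0.118  0.06 ] [ 0.68  -0.092  0.111]
  cl 94 [ 0.6965 -0.2378] [ 0.686 -0.249  0.06 ] [ 0.711 -0.23   0.111]
  cl 101 [ 0.6    -0.2601] [ 0.59  -0.272  0.061] [ 0.614 -0.25   0.112]
  cl 359 [ 0.5223 -0.2005] [ 0.485 -0.219  0.062] [ 0.556 -0.161  0.164]
  cl 115 [ 0.568  -0.1247] [ 0.56 -0.14  0.06] [ 0.582 -0.117  0.114]
 board 1511 (array([ 621. , -171.8]), array([187.9, 231.2]), 12.9)
 red 9 [ 0.4913 -0.2055  0.1609]
  gift (array([407.4,  19.8]), array([101.9,  72.3]), 82.1) 0.0638166402334743
  jug (array([ 562.7, -334.1]), array([108.7, 291.4]), 10.0) 0.16377201688872883
  candle (array([525.9, 447.4]), array([66. , 66.8]), 27.3) 0.08887147081954391
```

```bash
cat >> h.py <<'E'
def plan(xyz,yawdeg=None,o=None):
    o=o or get_obs(); r=R.from_quat(o['tool_rot']); M=r.as_matrix()
    d=M.T@(np.array(xyz)-o['position'])/.04
    yaw=np.degrees(np.arctan2(M[1,0],M[0,0]))
    t=0 if yawdeg is None else -np.radians((yawdeg-yaw+180)%360-180)
    print('t',round(o['time'],2),'pos',o['position'].round(4),'yaw',yaw.round(2),'F',o['ft_force'].round(1),'M',o['moment'].round(2),'grip',round(o['grip_width'],4),round(o['grip_force'],1))
    print('row',d.round(3).tolist(),'turn',round(float(t),3), 'tiltz',M[:,2].round(4))
E
python3 - <<'E'
from h import *
plan([.6127,.190,.36],73.9)
o=get_obs();c=loadc('wrist0.npz');E=c['extrinsics'];M=R.from_quat(o['tool_rot']).as_matrix()
print('cam in tool',M.T@(-E[:3,:3].T@E[:3,3]-o['position']))
E
```

```text
t 0.15 pos [ 0.1503 -0.6064  0.404 ] yaw 13.91 F [-0.4  0.1 -0.6] M [ 0.03  0.05 -0.03] grip 0.087 0.0
row [16.008, -16.545, 1.132] turn -1.047 tiltz [-1.0e-04  1.7e-03 -1.0e+00]
cam in tool [ 0.07110144 -0.00015351  0.02031185]
```

Request:
{"api": "move_arm", "payload": {"commands": [[[16, -16.55, 1.1, 0, 0, -1.047], [16, -16.55, 1.1, 0, 0, -1.047], [16, -16.55, 1.1, 0, 0, -1.047], [16, -16.55, 1.1, 0, 0, -1.047], [16, -16.55, 1.1, 0, 0, -1.047], [16, -16.55, 1.1, 0, 0, -1.047], [16, -16.55, 1.1, 0, 0, -1.047], [16, -16.55, 1.1, 0, 0, -1.047], [16, -16.55, 1.1, 0, 0, -1.047], [16, -16.55, 1.1, 0, 0, -1.047], [16, -16.55, 1.1, 0, 0, -1.047], [16, -16.55, 1.1, 0, 0, -1.047]]], "claw": -0.1}}

```text
time: 1.65
position: [0.527, 0.0434, 0.3688]
tool_rot: [0.799, 0.601, -0.0, 0.0]
ft_force: [-0.0, -0.5, 0.2]
grip_width: 0.0479
grip_force: 0.0
```

```bash
python3 - <<'E'
from h import *
plan([.6127,.190,.36],73.9)
E
```

```text
t 1.65 pos [0.527  0.0434 0.3688] yaw 73.92 F [-0.  -0.5  0.2] M [-0.07 -0.1  -0.03] grip 0.0479 0.0
row [4.116, 1.043, 0.219] turn 0.0 tiltz [ 1.e-04 -3.e-04 -1.e+00]
```

Request:
{"api": "move_arm", "payload": {"commands": [[[4.1, 1.04, 0.2, 0, 0, 0], [4.1, 1.04, 0.2, 0, 0, 0], [4.1, 1.04, 0.2, 0, 0, 0], [4.1, 1.04, 0.2, 0, 0, 0], [4.1, 1.04, 0.2, 0, 0, 0], [4.1, 1.04, 0.2, 0, 0, 0]]]}}

```text
time: 2.4
position: [0.6111, 0.1862, 0.3609]
tool_rot: [0.8, 0.601, -0.001, -0.0]
ft_force: [0.2, -0.3, 0.2]
grip_width: 0.0479
grip_force: 0.0
```

```bash
python3 - <<'E'
from h import *
plan([.6127,.190,.36],73.9)
c=grab('wrist','w1.png');np.savez('w1.npz',**c);P=cloud(c);hsv=cv2.cvtColor(c['pixels'],cv2.COLOR_BGR2HSV)
p=P.reshape(-1,3);h=hsv.reshape(-1,3)
near=np.hypot(p[:,0]-.6127,p[:,1]-.19)<.13
m=near&(p[:,2]>.045)&(p[:,2]<.1);print(m.sum(),rect(p[m]),np.nanmax(p[m],0),np.percentile(p[m][:,2],[5,50,95]))
m=near&(h[:,2]<60)&(p[:,2]<.03);print(m.sum(),rect(p[m]))
E
```

```text
t 2.4 pos [0.6111 0.1862 0.3609] yaw 73.82 F [ 0.2 -0.3  0.2] M [-0.09 -0.04 -0.03] grip 0.0479 0.0
row [0.103, 0.011, 0.021] turn -0.001 tiltz [-1.2e-03 -4.0e-04 -1.0e+00]
2002 (array([613. , 190.7]), array([99.2, 11.9]), 73.5) [0.63258016 0.23983435 0.07703479] [0.07297238 0.07466722 0.07587393]
17402 (array([612.4, 190.8]), array([185.3, 136.1]), 73.7)
```

View pics/w1.png

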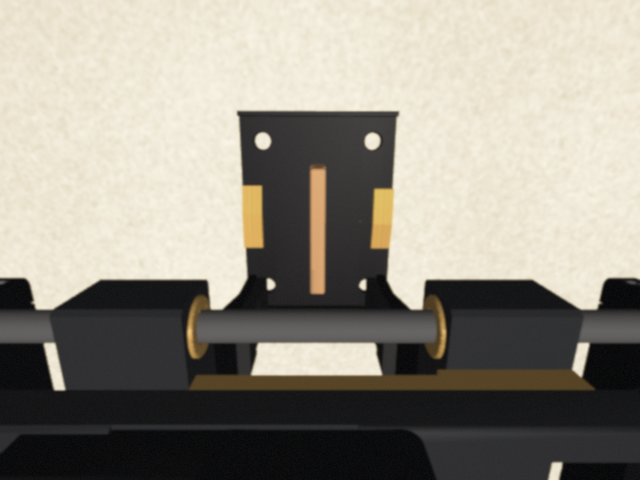

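The wrist view shows the handle bar centred at column 318, rows 165–293, between the fingers, and the depth measurement agrees with this. I'll descend and grip.

Request:
{"api": "move_arm", "payload": {"commands": [[[0.12, 0, 1.2, 0, 0, 0], [0.12, 0, 2.2, 0, 0, 0], [0.12, 0, 2.8, 0, 0, 0], [0.12, 0, 3.2, 0, 0, 0], [0.12, 0, 3.32, 0, 0, 0], [0.12, 0, 3.32, 0, 0, 0], [0.12, 0, 3.32, 0, 0, 0]]]}}

```text
time: 3.32
position: [0.6135, 0.192, 0.2293]
tool_rot: [0.799, 0.601, 0.001, 0.001]
ft_force: [-0.1, 0.2, -0.4]
grip_width: 0.0479
grip_force: 0.0
```

Request:
{"api": "move_arm", "payload": {"commands": [[[0, 0, 0, 0, 0, 0], [0, 0, 0, 0, 0, 0], [0, 0, 0, 0, 0, 0], [0, 0, 0, 0, 0, 0], [0, 0, 0, 0, 0, 0], [0, 0, 0, 0, 0, 0]]], "claw": 1, "squeeze": 45}}

```text
time: 4.08
position: [0.6131, 0.192, 0.2282]
tool_rot: [0.799, 0.601, 0.0, 0.0]
ft_force: [0.2, 0.7, 0.7]
grip_width: 0.0114
grip_force: 45.0
```

```bash
python3 - <<'E'
from h import *
plan([.6128,.1907,.40],73.9)
E
```

```text
t 4.08 pos [0.6131 0.192  0.2282] yaw 73.89 F [0.2 0.7 0.7] M [-0.02 -0.08 -0.03] grip 0.0114 45.0
row [-0.033, 0.003, -4.296] turn -0.0 tiltz [ 2.e-04  1.e-04 -1.e+00]
```

Request:
{"api": "move_arm", "payload": {"commands": [[[0, 0, -0.3, 0, 0, 0], [0, 0, -1, 0, 0, 0], [0, 0, -2, 0, 0, 0], [0, 0, -3, 0, 0, 0], [0, 0, -4, 0, 0, 0], [0, 0, -4.3, 0, 0, 0], [0, 0, -4.3, 0, 0, 0], [0, 0, -4.3, 0, 0, 0]]]}}

```text
time: 5.08
position: [0.6122, 0.1919, 0.3978]
tool_rot: [0.799, 0.601, -0.002, -0.001]
ft_force: [-0.9, -0.5, -4.8]
grip_width: 0.0115
grip_force: 45.0
```

```bash
python3 - <<'E'
from h import *
plan([.637,-.1858,.40],103)
E
```

```text
t 5.08 pos [0.6122 0.1919 0.3978] yaw 73.9 F [-0.9 -0.5 -4.8] M [ 0.01 -0.05 -0.04] grip 0.0115 45.0
row [-8.899, 3.214, -0.051] turn -0.508 tiltz [-4.8e-03 -7.0e-04 -1.0e+00]
```

Request:
{"api": "move_arm", "payload": {"commands": [[[-0.3, 0.1, 0, 0, 0, -0.02], [-1.1, 0.4, 0, 0, 0, -0.06], [-2.1, 0.75, 0, 0, 0, -0.12], [-3.2, 1.15, 0, 0, 0, -0.18], [-4.3, 1.55, 0, 0, 0, -0.25], [-5.4, 1.95, 0, 0, 0, -0.31], [-6.5, 2.35, 0, 0, 0, -0.37], [-7.5, 2.7, 0, 0, 0, -0.43], [-8.3, 3.0, 0, 0, 0, -0.48], [-8.8, 3.18, 0, 0, 0, -0.508], [-8.9, 3.21, 0, 0, 0, -0.508], [-8.9, 3.21, 0, 0, 0, -0.508]]]}}

```text
time: 6.58
position: [0.6373, -0.1852, 0.3986]
tool_rot: [0.623, 0.782, -0.0, -0.002]
ft_force: [-0.4, 0.0, -3.6]
grip_width: 0.0114
grip_force: 45.0
```

Request:
{"api": "move_arm", "payload": {"commands": [[[0, 0, 0.3, 0, 0, 0], [0, 0, 0.6, 0, 0, 0], [0, 0, 0.8, 0, 0, 0], [0, 0, 0.8, 0, 0, 0], [0, 0, 0.8, 0, 0, 0], [0, 0, 0.8, 0, 0, 0]]]}}

```text
time: 7.32
position: [0.6378, -0.1858, 0.3687]
tool_rot: [0.622, 0.783, 0.0, 0.001]
ft_force: [-0.5, 0.0, -2.9]
grip_width: 0.0113
grip_force: 45.0
```

```bash
python3 - <<'E'
from h import *
plan([.637,-.1858,.353],103)
for n in ['scene','side','wrist']:
    c=grab(n,n+'2.png'); np.savez(n+'2.npz',**c)
a=cv2.imread('pics/scene2.png')[230:410,230:420];b=cv2.imread('pics/side2.png')[120:260,270:420]
cv2.imwrite('pics/c2.png',np.hstack([cv2.resize(a,(400,380)),cv2.resize(b,(400,380))]))
E
```

```text
t 7.33 pos [ 0.6378 -0.1858  0.3687] yaw 103.0 F [-0.5  0.  -2.9] M [ 0.02 -0.14  0.01] grip 0.0113 45.0
row [0.005, -0.021, 0.394] turn 0.0 tiltz [ 1.1e-03 -5.0e-04 -1.0e+00]
```

View pics/c2.png

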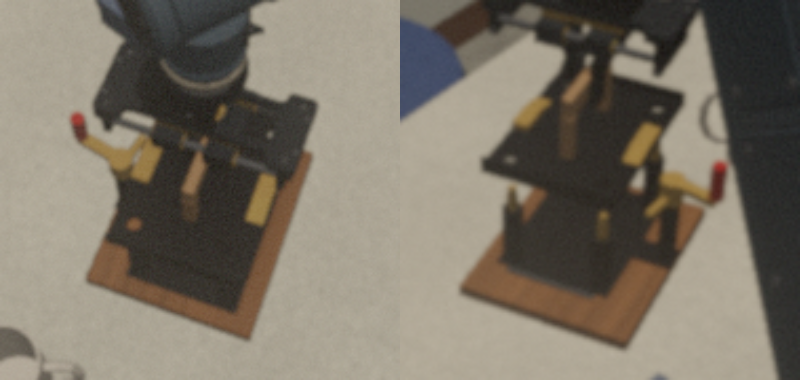

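Left crop: the tray is held over the stand, with the cam open and its pin at (80,128). Right crop: the +y posts at (512,195) and (603,215) sit just beyond the tray edge. Next I'll check the tray centre against the post centre in each view.

```bash
cat > rel.py <<'E'
from h import *
import sys
posts=dict(scene=(np.array([[.7058,-.2501],[.6736,-.1143],[.6092,-.2723],[.5772,-.1365]])).mean(0),side=np.array([[.6653,-.1019],[.6965,-.2378],[.6,-.2601],[.568,-.1247]]).mean(0))
def brass(c,ctr,zlo,zhi,r=.11):
    P=cloud(c).reshape(-1,3);h=cv2.cvtColor(c['pixels'],cv2.COLOR_BGR2HSV).reshape(-1,3)
    m=(h[:,0]>14)&(h[:,0]<30)&(h[:,1]>110)&(h[:,2]>70)&(P[:,2]>zlo)&(P[:,2]<zhi)&(np.hypot(*(P[:,:2]-ctr).T)<r)
    return P[m]
def split(q,ctr,yaw):
    x=np.array([np.cos(yaw),np.sin(yaw)]);y=np.array([-x[1],x[0]])
    a=(q[:,:2]-ctr)@np.stack([x,y],1)
    out=[]
    for s in (-1,1):
        k=(s*a[:,0]>45e-3)&(s*a[:,0]<80e-3)&(abs(a[:,1])<.05)
        out.append(np.r_[k.sum(),(np.percentile(a[k],[2,98],0).mean(0)*1e3).round(1),(np.median(q[k][:,2])*1e3).round(1)] if k.sum() else k.sum())
    return out
E
python3 - <<'E'
from rel import *
for n in ['scene','side']:
    c=loadc(n+'0.npz'); print(n,'init',split(brass(c,[.6128,.1907],.0,.05),np.array([.6128,.1907]),np.radians(-16.2)))
    c=loadc(n+'2.npz'); print(n,'now',split(brass(c,[.6378,-.187],.13,.18),np.array([.6378,-.187]),np.radians(13)))
    P=cloud(c).reshape(-1,3);h=c['pixels'].max(2).ravel()
    m=(P[:,2]>.13)&(P[:,2]<.17)&(h<60)&(np.hypot(P[:,0]-.637,P[:,1]+.187)<.14); print(rect(P[m]))
    ce=(posts[n]-[.6378,-.187]); x=np.radians(13); print('posts in same axes',np.array([[np.cos(x),np.sin(x)],[-np.sin(x),np.cos(x)]])@ce*1e3)
E
```

```text
scene init [array([108. , -57.4,  -0.5,  13. ]), array([159. ,  60.2,   0.7,  12. ])]
scene now [array([161. , -59.1, -10.6, 155. ]), array([242. ,  61.1,  -8.5, 153.2])]
(array([ 640.4, -193.1]), array([140.4, 185.9]), 13.2)
posts in same axes [ 2.13925909 -6.95960276]
side init [array([203. , -59.8,   1.3,  12.6]), array([71. , 61. ,  0.7, 13.6])]
side now [array([146. , -59.1,  -3.1, 151.8]), array([ 83. ,  58.2,  -0.6, 153.4])]
(array([ 634.9, -184.9]), array([135.3, 196.1]), 13.5)
posts in same axes [-3.8912924   6.92791227]
```

```bash
python3 - <<'E'
from h import *
c=loadc('wrist2.npz');P=cloud(c).reshape(-1,3);h=c['pixels'].max(2).ravel()
near=np.hypot(P[:,0]-.637,P[:,1]+.187)<.13
m=near&(P[:,2]>.19)&(P[:,2]<.25)&(c['pixels'][:,:,2].ravel()>90);print(m.sum(),rect(P[m]),np.median(P[m],0))
m=near&(h<60)&(P[:,2]>.135)&(P[:,2]<.165);print(rect(P[m]))
E
```

```text
4123 (array([ 634.8, -174.5]), array([12.1, 74.3]), 12.9) [ 0.63246324 -0.16303557  0.21517413]
(array([ 634.6, -175.5]), array([138.6, 164. ]), 12.6)
```

View pics/wrist2.png

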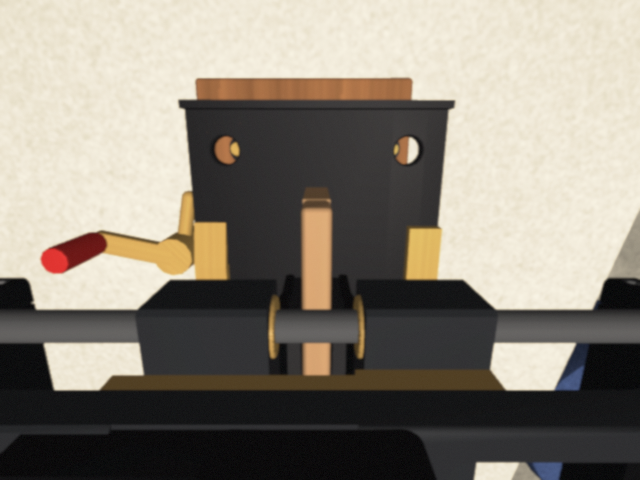

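The wrist view shows brass tips through both +y holes, at about (236,149) and (397,149). I'll cast rays through the visible tip edges and hole centres.

```bash
cat > tips.py <<'E'
from h import *
def tips(c,T,boxes=((205,130,250,170),(385,130,430,170)),yaw=13):
    P=cloud(c);hsv=cv2.cvtColor(c['pixels'],cv2.COLOR_BGR2HSV)
    K=c['camera_matrix'];E=c['extrinsics'];C=-E[:3,:3].T@E[:3,3]
    a=np.radians(yaw);B=np.array([[np.cos(a),np.sin(a)],[-np.sin(a),np.cos(a)]])
    def cast(u,v,z):
        d=E[:3,:3].T@np.array([(u-K[0,2])/K[0,0],-(v-K[1,2])/K[1,1],-1]);return B@((C+d*(z-C[2])/d[2])[:2]-T)*1e3
    for b in boxes:
        s=np.s_[b[1]:b[3],b[0]:b[2]];h=hsv[s];z=P[s][...,2]
        dark=(h[...,2]<75).astype(np.uint8)
        n,l,st,ce=cv2.connectedComponentsWithStats(1-dark)
        k=1+st[1:,4].argmax();x,y,w,hh,_=st[k];zt=np.nanmedian(z[dark==1])
        print('hole px',b[0]+x,b[1]+y,w,hh,'centre@plate',zt.round(4),cast(b[0]+x+w/2-.5,b[1]+y+hh/2-.5,zt).round(1))
        m=(l==k)&(h[...,0]>16)&(h[...,1]>110)&(h[...,2]>90)
        vv,uu=np.nonzero(m)
        if len(uu): print(' brass',len(uu),'u',b[0]+uu.min(),b[0]+uu.max(),'v',b[1]+vv.min(),b[1]+vv.max(),'z',np.nanmedian(z[m]).round(4),[cast(b[0]+e,b[1]+(vv.min()+vv.max())/2,.110).round(1).tolist() for e in (uu.min()-.5,uu.max()+.5)])
E
python3 - <<'E'
from tips import *
c=loadc('wrist2.npz'); tips(c,np.array([.6377,-.1870]))
cv2.imwrite('pics/c3.png',cv2.resize(c['pixels'][125:175,200:440],(800,166),interpolation=cv2.INTER_NEAREST))
E
```

```text
hole px 214 136 26 29 centre@plate 0.1482 [-48.8  69.9]
 brass 115 u 230 239 v 142 156 z 0.1116 [[-56.1, 69.9], [-49.6, 69.9]]
hole px 393 136 26 29 centre@plate 0.1483 [48.7 69.8]
 brass 43 u 393 398 v 145 153 z 0.1123 [[49.6, 69.8], [53.5, 69.8]]
```

View pics/c3.png

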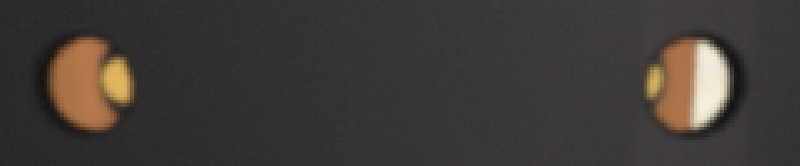

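Request:
{"api": "move_arm", "payload": {"commands": [[[0, -0.033, 0.2, 0, 0, 0], [0, -0.033, 0.4, 0, 0, 0], [0, -0.033, 0.55, 0, 0, 0], [0, -0.033, 0.6, 0, 0, 0], [0, -0.033, 0.65, 0, 0, 0], [0, -0.033, 0.7, 0, 0, 0], [0, -0.033, 0.75, 0, 0, 0], [0, -0.033, 0.8, 0, 0, 0], [0, -0.033, 0.85, 0, 0, 0], [0, -0.033, 0.85, 0, 0, 0]]]}}

```text
time: 8.72
position: [0.6363, -0.1859, 0.3339]
tool_rot: [0.622, 0.783, -0.0, -0.0]
ft_force: [0.4, 0.6, -3.9]
grip_width: 0.0117
grip_force: 45.0
```

```bash
python3 - <<'E'
from tips import *
plan([.6365,-.1861,.313],103)
c=grab('wrist','w4.png'); np.savez('w4.npz',**c); tips(c,np.array([.6365,-.1873]))
E
```

```text
t 8.72 pos [ 0.6363 -0.1859  0.3339] yaw 103.01 F [ 0.4  0.6 -3.9] M [-0.   -0.1   0.01] grip 0.0117 45.0
row [-0.006, 0.004, 0.523] turn 0.0 tiltz [-4.e-04  2.e-04 -1.e+00]
hole px 214 138 25 25 centre@plate 0.1134 [-49.6  70.3]
 brass 301 u 219 238 v 141 159 z 0.1111 [[-54.6, 70.2], [-43.5, 70.2]]
hole px 395 139 24 24 centre@plate 0.1135 [48.8 69.9]
 brass 241 u 399 415 v 141 158 z 0.1116 [[45.2, 70.4], [54.6, 70.4]]
```

Request:
{"api": "move_arm", "payload": {"commands": [[[0, 0.008, 0.04, 0, 0, 0], [0, 0.008, 0.08, 0, 0, 0], [0, 0.008, 0.12, 0, 0, 0], [0, 0.008, 0.16, 0, 0, 0], [0, 0.008, 0.2, 0, 0, 0], [0, 0.008, 0.24, 0, 0, 0], [0, 0.008, 0.28, 0, 0, 0], [0, 0.008, 0.32, 0, 0, 0], [0, 0.008, 0.36, 0, 0, 0], [0, 0.008, 0.4, 0, 0, 0]]]}}

```text
time: 10.02
position: [0.6367, -0.1859, 0.318]
tool_rot: [0.622, 0.783, 0.0, 0.0]
ft_force: [-0.3, 0.3, -5.1]
grip_width: 0.0116
grip_force: 45.0
```

```bash
python3 - <<'E'
from h import *
plan([.6365,-.1861,.313],103)
E
```

```text
t 10.03 pos [ 0.6367 -0.1859  0.318 ] yaw 103.01 F [-0.3  0.3 -5.1] M [-0.04 -0.11  0.04] grip 0.0116 45.0
row [-0.004, -0.006, 0.126] turn 0.0 tiltz [ 0.  0. -1.]
```

Sliding freely; the last 5 mm.

Request:
{"api": "move_arm", "payload": {"commands": [[[0, 0, 0.03, 0, 0, 0], [0, 0, 0.06, 0, 0, 0], [0, 0, 0.09, 0, 0, 0], [0, 0, 0.11, 0, 0, 0], [0, 0, 0.125, 0, 0, 0], [0, 0, 0.14, 0, 0, 0], [0, 0, 0.14, 0, 0, 0]]]}}

```text
time: 10.9
position: [0.6366, -0.1859, 0.3131]
tool_rot: [0.622, 0.783, -0.0, 0.0]
ft_force: [-1.6, 1.2, 0.8]
grip_width: 0.0117
grip_force: 45.0
```

```bash
python3 - <<'E'
from h import *
plan([.6365,-.1861,.313],103)
E
```

```text
t 10.9 pos [ 0.6366 -0.1859  0.3131] yaw 103.01 F [-1.6  1.2  0.8] M [0.06 0.09 0.02] grip 0.0117 45.0
row [-0.005, -0.005, 0.003] turn 0.0 tiltz [ 2.e-04 -2.e-04 -1.e+00]
```

Request:
{"api": "move_arm", "payload": {"commands": [[[0, 0, 0, 0, 0, 0], [0, 0, 0, 0, 0, 0], [0, 0, 0, 0, 0, 0], [0, 0, 0, 0, 0, 0], [0, 0, -0.3, 0, 0, 0], [0, 0, -1, 0, 0, 0], [0, 0, -2, 0, 0, 0], [0, 0, -3, 0, 0, 0], [0, 0, -3.5, 0, 0, 0], [0, 0, -3.5, 0, 0, 0], [0, 0, -3.5, 0, 0, 0]]], "claw": -0.1}}

```text
time: 12.28
position: [0.6363, -0.1857, 0.4518]
tool_rot: [0.622, 0.783, -0.0, -0.001]
ft_force: [-0.7, -0.2, -0.8]
grip_width: 0.0481
grip_force: 0.0
```

```bash
cat > look.py <<'E'
from h import *
def look(f):
    plan([.6365,-.1861,.45],103)
    c=grab('wrist',f+'.png'); np.savez(f+'.npz',**c);P=cloud(c).reshape(-1,3);h=cv2.cvtColor(c['pixels'],cv2.COLOR_BGR2HSV).reshape(-1,3)
    a=np.radians(13);B=np.array([[np.cos(a),np.sin(a)],[-np.sin(a),np.cos(a)]])
    L=(P[:,:2]-[.6366,-.1873])@B.T
    m=(h[:,2]<70)&(P[:,2]>.06)&(P[:,2]<.13)&(abs(L[:,0])<.066)&(L[:,1]<.085)&(L[:,1]>-.085)
    A=np.c_[L[m],np.ones(m.sum())];s=np.linalg.lstsq(A,P[m,2],rcond=None)[0]
    print('plate',m.sum(),'slope x,y',s[:2].round(4),'z0',s[2].round(4),'yr',np.ptp(L[m],0).round(3))
    r=((h[:,0]<8)|(h[:,0]>172))&(h[:,1]>150)&(P[:,2]>.12)&(P[:,2]<.18)
    t=r&(P[:,2]>.156)
    print('red',r.sum(),'top',t.sum(),rect(P[t]) if t.sum()>5 else '',np.nanmax(P[r,2]) if r.any() else '')
E
python3 -c "
from look import *
look('w5')
c=grab('side','side5.png'); cv2.imwrite('pics/c5.png',cv2.resize(c['pixels'][130:270,270:420],(600,560)))"
```

```text
t 12.28 pos [ 0.6363 -0.1857  0.4518] yaw 103.0 F [-0.7 -0.2 -0.8] M [-0.   -0.11 -0.  ] grip 0.0481 0.0
row [-0.01, 0.003, 0.045] turn 0.0 tiltz [-1.5e-03  7.0e-04 -1.0e+00]
plate 17800 slope x,y [ 0.0012 -0.0013] z0 0.0928 yr [0.132 0.17 ]
red 577 top 316 (array([ 495.1, -208.2]), array([15. , 13.5]), 31.0) 0.16391958546755428
```

View pics/c5.png

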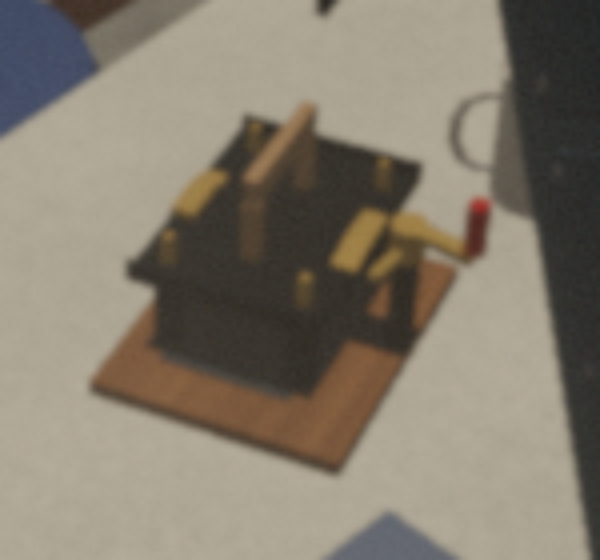

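The tray is level: slope about 0.001, plate top 92.8 mm, which means home at 85 + 8 mm. All four spigots stand through it, with the cam pin at (478,225) in the crop. Next: over the pin.

```bash
python3 -c "
from h import *
plan([.4951,-.2082,.40],179.4)"
```

```text
t 12.38 pos [ 0.6364 -0.1857  0.451 ] yaw 103.01 F [-0.5 -0.  -0.7] M [-0.05 -0.08 -0.08] grip 0.048 0.0
row [0.245, -3.564, 1.283] turn -1.333 tiltz [-0.0028  0.0013 -1.    ]
```

Request:
{"api": "move_arm", "payload": {"commands": [[[0.05, -0.5, 0, 0, 0, -0.15], [0.1, -1.2, 0.1, 0, 0, -0.32], [0.15, -2, 0.3, 0, 0, -0.5], [0.2, -2.8, 0.6, 0, 0, -0.68], [0.24, -3.3, 0.9, 0, 0, -0.86], [0.24, -3.56, 1.2, 0, 0, -1.04], [0.24, -3.56, 1.28, 0, 0, -1.2], [0.24, -3.56, 1.28, 0, 0, -1.333], [0.24, -3.56, 1.28, 0, 0, -1.333], [0.24, -3.56, 1.28, 0, 0, -1.333], [0.24, -3.56, 1.28, 0, 0, -1.333]]]}}

```text
time: 13.75
position: [0.4958, -0.2085, 0.4012]
tool_rot: [0.006, 1.0, 0.0, -0.0]
ft_force: [-0.2, 1.1, -0.3]
grip_width: 0.0477
grip_force: 0.0
```

```bash
python3 -c "
from look import *
plan([.4951,-.2082,.311],179.4)
look('w6')"
```

```text
t 13.75 pos [ 0.4958 -0.2085  0.4012] yaw 179.33 F [-0.2  1.1 -0.3] M [ 0.11 -0.15  0.01] grip 0.0477 0.0
row [0.017, 0.008, 2.255] turn -0.001 tiltz [-2.e-04  2.e-04 -1.e+00]
t 13.75 pos [ 0.4958 -0.2085  0.4012] yaw 179.33 F [-0.2  1.1 -0.3] M [ 0.11 -0.15  0.01] grip 0.0477 0.0
row [-3.51, 0.603, -1.221] turn 1.332 tiltz [-2.e-04  2.e-04 -1.e+00]
plate 4066 slope x,y [ 0.0262 -0.0127] z0 0.0934 yr [0.069 0.164]
red 618 top 453 (array([ 493.1, -209.1]), array([15., 15.]), 88.9) 0.16357963500631476
```

Request:
{"api": "move_arm", "payload": {"commands": [[[0.055, 0, 0.7, 0, 0, 0], [0.055, 0, 1.4, 0, 0, 0], [0.055, 0, 1.9, 0, 0, 0], [0.055, 0, 2.2, 0, 0, 0], [0.055, 0, 2.25, 0, 0, 0], [0.055, 0, 2.25, 0, 0, 0], [0.055, 0, 2.25, 0, 0, 0]]]}}

```text
time: 14.68
position: [0.4938, -0.2087, 0.3122]
tool_rot: [0.005, 1.0, -0.001, 0.001]
ft_force: [0.1, -0.5, -0.1]
grip_width: 0.0478
grip_force: 0.0
```

Request:
{"api": "move_arm", "payload": {"commands": [[[0, 0, 0, 0, 0, 0], [0, 0, 0, 0, 0, 0], [0, 0, 0, 0, 0, 0], [0, 0, 0, 0, 0, 0], [0, 0, 0, 0, 0, 0]]], "claw": 1, "squeeze": 15}}

```text
time: 15.3
position: [0.4935, -0.2087, 0.3114]
tool_rot: [0.005, 1.0, -0.0, -0.0]
ft_force: [-0.7, -1.6, 0.2]
grip_width: 0.0155
grip_force: 15.0
```

```bash
python3 - <<'E'
from h import *
o=get_obs();plan([.4935,-.2088,.311],179.4,o)
# arc in tool frame: axis A, sweep
A=np.array([.5440,-.2087]);M=R.from_quat(o['tool_rot']).as_matrix();p0=o['position'][:2]
r0=p0-A;print('radius',np.hypot(*r0),'ang',np.degrees(np.arctan2(r0[1],r0[0])))
for th in [4,8,16,24,32,40,48,56,64,70,74,77,79,81]:
    a=np.radians(-th);d=np.array([[np.cos(a),-np.sin(a)],[np.sin(a),np.cos(a)]])@r0-r0
    print(th,(M.T@np.r_[d,0]/.04).round(3)[:2],round(np.radians(th),3))
E
```

```text
t 15.3 pos [ 0.4935 -0.2087  0.3114] yaw 179.39 F [-0.7 -1.6  0.2] M [-0.03 -0.05 -0.01] grip 0.0155 15.0
row [0.001, -0.002, 0.01] turn -0.0 tiltz [-1.e-04 -4.e-04 -1.e+00]
radius 0.05045671635645365 ang -179.9897894235571
4 [-0.002  0.088] 0.07
8 [-0.01   0.176] 0.14
16 [-0.045  0.348] 0.279
24 [-0.103  0.514] 0.419
32 [-0.184  0.67 ] 0.559
40 [-0.286  0.814] 0.698
48 [-0.407  0.942] 0.838
56 [-0.545  1.052] 0.977
64 [-0.696  1.141] 1.117
70 [-0.817  1.194] 1.222
74 [-0.9    1.222] 1.292
77 [-0.964  1.24 ] 1.344
79 [-1.007  1.249] 1.379
81 [-1.05   1.257] 1.414
```

Request:
{"api": "move_arm", "payload": {"commands": [[[-0.002, 0.088, 0, 0, 0, 0.07], [-0.01, 0.176, 0, 0, 0, 0.14], [-0.027, 0.262, 0, 0, 0, 0.21], [-0.045, 0.348, 0, 0, 0, 0.279], [-0.074, 0.431, 0, 0, 0, 0.349], [-0.103, 0.514, 0, 0, 0, 0.419], [-0.143, 0.592, 0, 0, 0, 0.489], [-0.184, 0.67, 0, 0, 0, 0.559], [-0.235, 0.742, 0, 0, 0, 0.628], [-0.286, 0.814, 0, 0, 0, 0.698], [-0.286, 0.814, 0, 0, 0, 0.698]]]}}

```text
time: 16.68
position: [0.5053, -0.176, 0.3114]
tool_rot: [0.347, 0.938, 0.0, -0.0]
ft_force: [-0.7, -0.4, 1.4]
grip_width: 0.0158
grip_force: 15.0
```

```bash
cat > arc.py <<'E'
from h import *
import sys
o=get_obs();plan([.5440,-.2087,.311],None,o)
A=np.array([.5440,-.2087]);M=R.from_quat(o['tool_rot']).as_matrix();p0=o['position'][:2]
r0=p0-A;g=np.degrees(np.arctan2(r0[1],r0[0]));print('radius',np.hypot(*r0),'ang',g,'F radial,tang',o['ft_force'][:2]@(r0/np.hypot(*r0)),o['ft_force'][:2]@(np.array([r0[1],-r0[0]])/np.hypot(*r0)))
for th in map(float,sys.argv[1:]):
    a=np.radians(th);d=.0502*np.array([np.cos(a),np.sin(a)])-r0
    print(th,(M.T@np.r_[d,0]/.04).round(3)[:2],round(np.radians(g-th),3))
E
python3 arc.py 136 132 128 124 120 116 112 108 105 103 102 101
```

```text
t 16.68 pos [ 0.5053 -0.176   0.3114] yaw 139.44 F [-0.7 -0.4  1.4] M [-0.01 -0.06 -0.03] grip 0.0158 15.0
row [-1.267, 0.009, 0.009] turn 0.0 tiltz [-4.e-04  2.e-04 -1.e+00]
radius 0.05068614626469767 ang 139.82968113420688 F radial,tang 0.27694976221028067 -0.8176544159736573
136.0 [-0.014  0.084] 0.067
132.0 [-0.023  0.171] 0.137
128.0 [-0.037  0.258] 0.206
124.0 [-0.057  0.343] 0.276
120.0 [-0.084  0.426] 0.346
116.0 [-0.116  0.508] 0.416
112.0 [-0.153  0.587] 0.486
108.0 [-0.196  0.663] 0.556
105.0 [-0.232  0.718] 0.608
103.0 [-0.258  0.754] 0.643
102.0 [-0.271  0.772] 0.66
101.0 [-0.284  0.789] 0.678
```

Request:
{"api": "move_arm", "payload": {"commands": [[[-0.014, 0.084, 0, 0, 0, 0.067], [-0.023, 0.171, 0, 0, 0, 0.137], [-0.037, 0.258, 0, 0, 0, 0.206], [-0.057, 0.343, 0, 0, 0, 0.276], [-0.084, 0.426, 0, 0, 0, 0.346], [-0.116, 0.508, 0, 0, 0, 0.416], [-0.153, 0.587, 0, 0, 0, 0.486], [-0.196, 0.663, 0, 0, 0, 0.556], [-0.232, 0.718, 0, 0, 0, 0.608], [-0.232, 0.718, 0, 0, 0, 0.608]]], "squeeze": 30}}

```text
time: 17.92
position: [0.5305, -0.1599, 0.3114]
tool_rot: [0.611, 0.791, -0.0, -0.001]
ft_force: [-3.3, 1.1, 4.4]
grip_width: 0.0154
grip_force: 30.0
```

```bash
python3 arc.py 106 105 104 103 102 101 100 99
```

```text
t 17.93 pos [ 0.5305 -0.1599  0.3114] yaw 104.65 F [-3.3  1.1  4.4] M [0.27 0.38 0.01] grip 0.0154 30.0
row [-1.266, 0.018, 0.008] turn 0.0 tiltz [-0.002   0.0014 -1.    ]
radius 0.05062585924737973 ang 105.44232879704188 F radial,tang 1.9678752334429077 -2.8959781751740503
106.0 [-0.011 -0.012] -0.01
105.0 [-0.011  0.01 ] 0.008
104.0 [-0.011  0.032] 0.025
103.0 [-0.011  0.054] 0.043
102.0 [-0.012  0.076] 0.06
101.0 [-0.013  0.097] 0.078
100.0 [-0.015  0.119] 0.095
99.0 [-0.017  0.141] 0.112
```

Request:
{"api": "move_arm", "payload": {"commands": [[[-0.008, 0.02, 0, 0, 0, 0.01], [-0.01, 0.04, 0, 0, 0, 0.02], [-0.011, 0.06, 0, 0, 0, 0.03], [-0.012, 0.08, 0, 0, 0, 0.03], [-0.012, 0.1, 0, 0, 0, 0.03], [-0.012, 0.1, 0, 0, 0, 0.03]]]}}

```text
time: 18.68
position: [0.5336, -0.1593, 0.3113]
tool_rot: [0.623, 0.782, -0.001, -0.003]
ft_force: [-7.3, 1.7, 7.1]
grip_width: 0.015
grip_force: 30.0
```

```bash
python3 arc.py 103 102 101
```

```text
t 18.68 pos [ 0.5336 -0.1593  0.3113] yaw 102.87 F [-7.3  1.7  7.1] M [ 0.23  0.97 -0.09] grip 0.015 30.0
row [-1.262, -0.021, 0.005] turn 0.0 tiltz [-0.0051  0.002  -1.    ]
radius 0.050471883534893 ang 101.91068340422173 F radial,tang 3.177542730792606 -6.838615208430176
103.0 [-0.007 -0.024] -0.019
102.0 [-0.007 -0.002] -0.002
101.0 [-0.007  0.02 ] 0.016
```

Request:
{"api": "move_arm", "payload": {"commands": [[[-0.002, 0.03, 0, 0, 0, 0], [-0.004, 0.06, 0, 0, 0, 0], [-0.006, 0.09, 0, 0, 0, 0], [-0.006, 0.09, 0, 0, 0, 0]]]}}

```text
time: 19.18
position: [0.5353, -0.159, 0.3113]
tool_rot: [0.623, 0.782, -0.003, -0.005]
ft_force: [-12.9, -1.7, 10.6]
grip_width: 0.015
grip_force: 30.0
```

```bash
python3 arc.py
```

```text
t 19.18 pos [ 0.5353 -0.159   0.3113] yaw 102.93 F [-12.9  -1.7  10.6] M [-0.26  2.05 -0.16] grip 0.015 30.0
row [-1.26, -0.066, 0.002] turn 0.0 tiltz [-0.0118  0.0019 -0.9999]
radius 0.05045375658967261 ang 99.93939256134712 F radial,tang 0.5256507195746123 -13.032886418451879
```

The tangential force is 13 N with no further pin motion once tool tilt is allowed for, so the cam is against its stop. I'll release and rise.

Request:
{"api": "move_arm", "payload": {"commands": [[[0, 0, 0, 0, 0, 0], [0, 0, 0, 0, 0, 0], [0, 0, 0, 0, 0, 0], [0, -0.05, -0.2, 0, 0, 0], [0, -0.05, -0.8, 0, 0, 0], [0, -0.05, -1.8, 0, 0, 0], [0, -0.05, -2.8, 0, 0, 0], [0, -0.05, -3.5, 0, 0, 0], [0, -0.05, -3.5, 0, 0, 0], [0, -0.05, -3.5, 0, 0, 0]]], "claw": 0.25}}

```text
time: 20.42
position: [0.5364, -0.1595, 0.4507]
tool_rot: [0.624, 0.782, -0.0, -0.0]
ft_force: [-0.6, -0.2, 0.4]
grip_width: 0.0326
grip_force: 0.0
```

```bash
python3 - <<'E'
from look import *
look('w7')
A=np.array([.5440,-.2087])
c=loadc('w7.npz');P=cloud(c).reshape(-1,3);h=cv2.cvtColor(c['pixels'],cv2.COLOR_BGR2HSV).reshape(-1,3)
t=((h[:,0]<8)|(h[:,0]>172))&(h[:,1]>150)&(P[:,2]>.158)&(P[:,2]<.18)
p=rect(P[t])[0]/1e3;r=p-A;print('pin',p,'angle rad',np.radians(193-np.degrees(np.arctan2(r[1],r[0]))),np.hypot(*r))
s=grab('scene')['pixels'][230:410,230:420]; cv2.imwrite('pics/c7.png',np.hstack([cv2.resize(s,(400,380)),cv2.resize(c['pixels'],(400,380))]))
E
```

```text
t 20.43 pos [ 0.5364 -0.1595  0.4507] yaw 102.84 F [-0.6 -0.2  0.4] M [ 0.02 -0.09  0.02] grip 0.0326 0.0
row [-1.205, 2.293, 0.016] turn -0.003 tiltz [-9.e-04  5.e-04 -1.e+00]
plate 10368 slope x,y [ 0.0009 -0.0015] z0 0.0929 yr [0.132 0.17 ]
red 406 top 294 (array([ 532.8, -158.9]), array([14.4, 14.1]), 34.1) 0.16346476250250666
pin [ 0.5328 -0.1589] angle rad 1.5764702529553105 0.05104390267211159
```

View pics/c7.png

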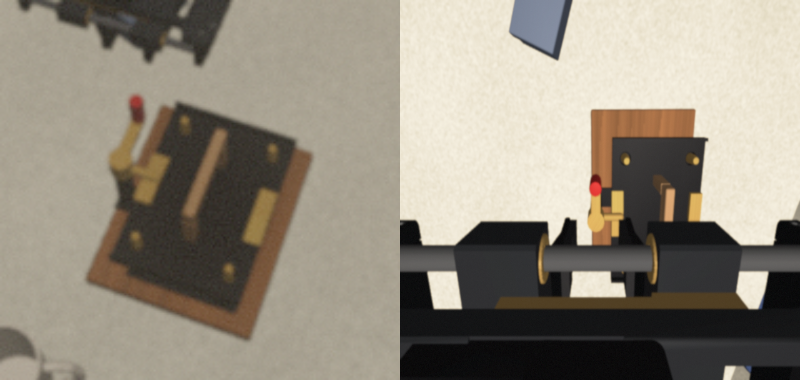

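The tongue lies over the striker, the pin is on the stand's +y side at about 1.576 rad (the locked stop), the tray is still level and home, and the arm is clear.

```bash
python3 -c "
from rig import *
print(hand_in())"
```

```text
the job is handed in; nothing more can be done
None
```

The job is handed in at about 20 s of the 72 s: the tray rests level and home on all four posts, the cam is turned to its stop with the tongue over the striker, and the arm is clear; I never moved near the jug, candle jar or gift box, but did not re-measure them at the end.

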